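# Find where the dose carousel rubs and lock it there

### The arm

A 7-joint arm with a two-finger parallel gripper is mounted at the origin on a cart in front of the work surface, level with it; the furniture and walls round the work are solid. World frame = base frame: x ahead of the robot, y to its left, z up, the work surface at z = 0. Lengths are in mm, angles in rad, forces in N, time in s.
With the tool pointing down it reaches from about 375 to 925 mm from the base axis. Payload 3.1 kg.
Tool frame: the origin (TCP) lies at the very end of the fingers, on their centre line; the grasp point (between the pads) lies behind it (tcp_to_grasp is the z of the grasp point in the tool frame, in mm); z points along the fingers, y is the line along which they close (so a half turn about z gives the same grasp; the last joint's range is limited). The gripper opens to 85 mm and grips with 20 to 120 N. Pads are 22 mm wide; open, the fingers measure 114 mm over their backs; the gripper's body (76 mm by 85 mm) begins 54 mm behind the grasp point. The pads swing forward as they close: fully open they stand 13 mm farther back than shut.
Start: joints at [-1.325, 0.383, 0.044, 1.598, -0.018, 1.161, -0.05], TCP at [219.071, 611.973, 204.369] pointing down, gripper open.
Joint ranges: [-2.61, 2.61], [-0.41, 2.15], [-1.48, 1.57], [0, 2.5], [-1.57, 4.71], [0.05, 1.97], [-2.85, 2.85]. Speed limits (rad/s): [2.79, 2.79, 3.14, 3.14, 3.14, 3.14, 3.14].

### API

Orientations are given as [roll, pitch, yaw] about the fixed x, y, z axes, in that order (R = Rz(yaw) Ry(pitch) Rx(roll)).
In Python, from rig import get_obs, get_image, job_done, tcp_to_grasp gives the robot as it stands.
- The arm moves only by the tool carry_out, never from a script. Its argument "rows" is a list of rows, each a list of 3 entries, a list of its own where there are three numbers: the shift along the world's x, y, z in units of 30 mm (1.0 is 30 mm), then the turn, a rotation vector about the world's x, y, z in rad, then the opening, from -1 (shut) to 1 (fully open). In form: [[[tx, ty, tz], [rx, ry, rz], jaw], ...]. A call has 1 to 8 rows; each row shifts and turns the commanded pose from where the row before left it; what a row does not reach is not made up. A row lasts 1/12 s, in which the tool goes at most 41.7 mm and 7.16 degrees, less where a joint would pass 70% of its speed; a pose out of reach is approached as far as the arm can. A call is refused whole if a number of a shift passes 1 or a number of a turn 0.125, either way. A call with a gripper value outside its range is refused whole. The fingers move at their own pace and stop on an object; "force" is the grip in N (left out, the last holds). Time passes only in rows, so rows that do not move let the fingers close. It gives the time, the measured TCP pose, the force, the opening and the grip force at its end, in the units of the state.
- get_obs(): the state, without advancing time (a new reading comes with each control period).
- get_image(name): name is "scene" or "side" or "wrist"; returns a dict with "img" (420x560x3 uint8, red, green, blue), "z_map" (420x560 float32, mm along the optical axis (not along the pixel's ray), 0 where there is no reading), "K" (3x3 intrinsics, pixels), "rvec" (rotation vector, rad) and "tvec" (3), from world to camera coordinates, as OpenCV has them; the wrist camera has in their place "T_tool_cam" (4x4, takes a point from camera to tool coordinates, whose origin is the TCP and whose axes are the flange's). Camera axes: x right, y down, z forward; pixel columns grow to the right and rows downward; lengths in mm; the calibration is good to about 2 mm. A picture is of the moment at which its call begins: read the wrist's pose just before it.
- job_done(): hands the job in; it is judged then, once.
The state is a dict: "time": time; "joints": joint angles; "qd": joint speeds; "effort": joint torques, N m; "ee_pos": TCP position; "eef_rot": TCP orientation; "contact_force": force on the tool from outside, world axes, zero at the start; "ft_torque": the same for the moment, N m; "opening": finger opening in mm; "grip_force": force on a finger pad.
Only numpy, scipy, OpenCV 4.12 (cv2) and the standard library are available. Lean on these libraries where they do the work, as an engineer would, in place of code of your own. Each camera call takes 0.05 s, during which the arm holds its last target. There are 200 camera calls.

### The job

The hand-turned dose carousel rubs at one place in its round. Turn the disc gently by its upright handle, feel for the place where it drags, and leave the disc standing in the middle of that tight place; then push the brake slide gently in until it meets the disc, let go, and leave the things around it where they are.

Things in the scene. Friction and masses are not known exactly. Their poses are not given: they have to be found in the camera images.
- stand: Fixed base of the dose carousel: round grey foot 204 mm across, white housing 190 mm across, side arm reaching 200 mm from the middle along its +y. Origin: on the table on the disc's axis; z up. The white disc on it is 190 mm across, its top 52 mm above the table, with eleven dose wells 4 mm high and a hub 6 mm high.
- carousel (a joint): Angle of the disc (rad), anticlockwise from above positive, no stops; at 0 the handle is on the stand's +x axis. Drag at the handle is about 1 N all round except at one unseen tight place, different every time, over 0.8 rad from the start: within 0.3 rad of its middle the drag rises smoothly to more than 10 N and falls again. It can be turned through both ways and stays where let go.
- handle_grip (a point): Middle of the gripping length of the black upright handle on the disc, 65 mm from the disc's axis: a round post 16 mm across (19 mm at its top end) from 54 to 99 mm above the table; this point is 82 mm above the table. The post spins freely on its own pin, so the gripper need not turn while leading it round.
- pad: Friction pad under the disc, hidden in the housing, 44 mm from the axis on the same radius as the handle (it turns with the disc). Origin 36 mm above the table. It touches nothing except at the tight place, where it is pressed with up to about 20 N.
- brake: Grey brake slide on the stand's side arm. Origin on its slide line at table height; in the stand's frame y = 150 mm with the brake fully off, 147 to 150 mm at the start, and falling as it slides toward the disc (-y of the stand); its rubber shoe meets the disc's rim at about 136 mm. It takes about 3 N to slide and stays where it is left.
- brake_tab (a point): Middle of the outer face (looking along +y of the stand) of the upright grey push tab of the brake slide: 40 mm wide along the stand's x, 10 mm thick, its top 79 mm above the table; this point is 66 mm above the table, about 180 mm from the disc's axis.
- pill_bottle: Bystander: amber screw-cap tablet bottle, 43 mm across, 77 mm tall; origin under its middle.
- carton_low: Bystander: flat carton 45x100x30 mm; origin under its middle.
- dose_cards: Bystander: stack of cards 65x89x36 mm; origin under its middle.
- cream_tube: Bystander: small cream tube lying down, 24x76x24 mm, in front of the carousel; origin under its middle.
- marker: Bystander: short marker lying down, 21x85x20 mm, beside the brake; origin under its middle.
- carton_tall: Bystander: small carton standing on edge, 20x60x75 mm, beside the carousel on the side away from the brake; origin under its middle.

How it is judged:
By the outcome, as a careful person would: the job done as asked, in the order asked, and still so for the second after the job is handed in, with the robot touching nothing.
It also fails if it takes over 67 s, if anything falls off the work surface, if the arm or the gripper's body presses on something with over 40 N, if the wrist force passes 120 N, or if a joint passes its speed limit or range.

## Working session

There is one attempt and no reset: what is moved stays moved. The work goes in short steps, Python scripts to look and compute and a tool call to move; the robot and the scene stay as the last step left them, time stands still between calls to the robot, and variables do not carry over. Pictures are saved under pics/ and viewed, at most 10 in all, crops included, and the job is handed in when it is done.

Besides the shell and the picture viewer there is one more tool, called after "Call:" as a command line: name --argument value ..., lists and objects as JSON in quotes. carry_out: Moves the arm, as the interface text tells. Its arguments: {"type":"object","properties":{"rows":{"type":"array","items":{"type":"array"}},"force":{"type":"number"}},"required":["rows"]}

```bash
ls; mkdir -p pics
python3 - <<'E'
from rig import *
import cv2,numpy as np
o=get_obs(); print(o, tcp_to_grasp)
for n in("scene","side"):
    d=get_image(n); cv2.imwrite(f"pics/{n}0.png",d["img"][:,:,::-1]); np.savez(f"{n}0.npz",**d); print(n,d["K"].tolist(),d["rvec"],d["tvec"])
E
```

```text
pics
{'time': 0.0, 'joints': array([-1.32480658,  0.38386484,  0.04382724,  1.59959202, -0.01788761,
        1.16120871, -0.04993856]), 'qd': array([-1.84705017e-03, -2.99334984e-04,  9.15964667e-05, -1.22251852e-03,
       -5.63540325e-04, -2.75229964e-05,  1.48134067e-03]), 'effort': array([-7.32502103e-04, -4.33464468e+01,  1.02403075e+00, -2.49519485e+01,
        1.05473661e-02,  1.12622840e-02,  1.45805808e-05]), 'ee_pos': array([218.75061465, 610.99298712, 202.9595321 ]), 'eef_rot': array([-3.13891647e+00,  1.54121597e-04,  2.79785520e+00]), 'contact_force': array([ 0.4654119 , -0.58745677, -0.42320675]), 'ft_torque': array([-0.03025706, -0.01411405,  0.02024829]), 'grip_force': 0.0, 'opening': 85.48671943981985} -18.700000000000003
scene [[458.38165452107444, 0.0, 276.8995061416299], [0.0, 458.38165452107444, 215.40448350913746], [0.0, 0.0, 1.0]] [ 1.19101474 -2.09926887  1.12375772] [262.98863048 281.24181347 897.24857282]
side [[381.4010868811239, 0.0, 276.90364801516233], [0.0, 381.4010868811239, 211.30157125931356], [0.0, 0.0, 1.0]] [ 0.17032015 -2.61060417  1.63174545] [471.54401782  87.7511991  910.30035581]
```

View pics/scene0.png

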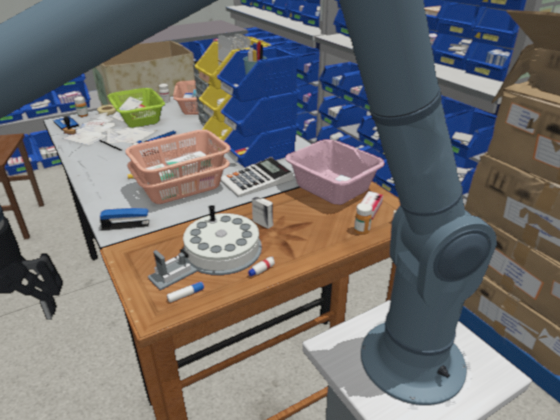

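View pics/side0.png

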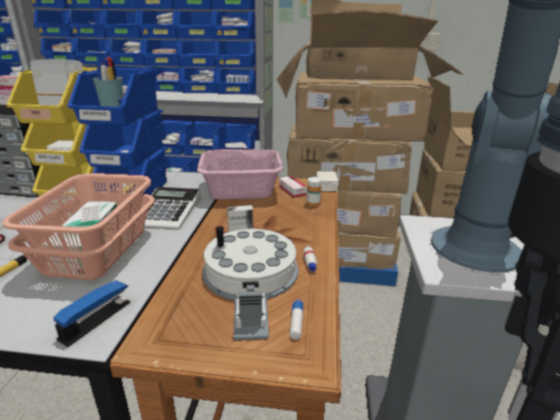

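The scene view shows the disc centred near (221,235), the handle at (212,213), the brake tab at (158,265), the marker at (185,292), the tube at (262,266) and the tall carton at (262,212). The side view shows the disc near (250,250), the handle at (220,237) and the brake at (251,310). Next I turn depth pixels into world points.

```bash
cat > h.py <<'E'
import numpy as np,cv2
def cloud(d):
    R=cv2.Rodrigues(np.array(d["rvec"],float))[0]; t=np.array(d["tvec"],float); K=d["K"]
    z=d["z_map"]; v,u=np.mgrid[:420,:560]
    P=np.stack([(u-K[0,2])/K[0,0]*z,(v-K[1,2])/K[1,1]*z,z],-1)
    W=(P-t)@R; W[z<=0]=np.nan
    return W
def circ(p):
    A=np.c_[2*p,np.ones(len(p))]; s=np.linalg.lstsq(A,(p**2).sum(1),rcond=None)[0]
    return s[:2],np.sqrt(s[2]+s[:2]@s[:2])
E
python3 - <<'E'
from h import *
for n in("scene","side"):
    d=np.load(n+"0.npz"); W=cloud(d); img=d["img"].astype(int)
    px={"scene":dict(disc=(221,228),handle=(212,210),tab=(157,258),marker=(185,292),tube=(262,266),carton=(262,205),table=(300,250)),
        "side":dict(disc=(250,262),handle=(220,232),tab=(250,300),marker=(297,320),tube=(310,260),carton=(240,210),table=(200,320))}[n]
    print(n,{k:W[v,u].round().tolist() for k,(u,v) in px.items()})
    c=W[px["disc"][1],px["disc"][0]]
    r=np.hypot(W[...,0]-c[0],W[...,1]-c[1])
    m=(r<150)&(W[...,2]>47)&(W[...,2]<60)&(img.min(-1)>120)
    m=cv2.morphologyEx(m.astype(np.uint8),cv2.MORPH_OPEN,np.ones((3,3)))
    k,l,s,cc=cv2.connectedComponentsWithStats(m); m=l==1+np.argmax(s[1:,4])
    p=W[m][:,:2].astype(np.float32); print("disc",len(p),cv2.minEnclosingCircle(p), circ(cv2.convexHull(p)[:,0].astype(float)))
    m=(r<130)&(W[...,2]>65)&(W[...,2]<105)
    k,l,s,cc=cv2.connectedComponentsWithStats(m.astype(np.uint8))
    for i in range(1,k):
        if s[i,4]>5:
            q=W[l==i]; print("hi",s[i],q.mean(0).round(1),q.min(0).round(),q.max(0).round(),img[l==i].mean(0).round())
    m=(r>140)&(r<230)&(W[...,2]>55)&(W[...,2]<95)
    k,l,s,cc=cv2.connectedComponentsWithStats(m.astype(np.uint8))
    for i in range(1,k):
        if s[i,4]>5:
            q=W[l==i]; print("tab",s[i],q.mean(0).round(1),q.min(0).round(),q.max(0).round())
E
```

```text
scene {'disc': [531.0, 158.0, 53.0], 'handle': [567.0, 164.0, 90.0], 'tab': [476.0, 344.0, 69.0], 'marker': [393.0, 315.0, 15.0], 'tube': [377.0, 124.0, 21.0], 'carton': [547.0, 28.0, 71.0], 'table': [404.0, -3.0, 1.0]}
disc 2516 ((509.01580810546875, 169.73187255859375), 96.59640502929688) (array([509.6535291 , 170.07109981]), np.float64(94.83517135381605))
hi [208 205   7  14  82] [571.  165.1  84.6] [565. 155.  66.] [586. 173. 100.] [62. 63. 63.]
tab [253 196  19  16  79] [555.8  15.   71.3] [531.   4.  55.] [595.  32.  78.]
tab [153 250  13  17 120] [472.1 341.7  70.6] [456. 332.  56.] [497. 349.  81.]
side {'disc': [503.0, 209.0, 52.0], 'handle': [573.0, 167.0, 91.0], 'tab': [477.0, 344.0, 69.0], 'marker': [400.0, 326.0, 20.0], 'tube': [386.0, 144.0, 25.0], 'carton': [562.0, 26.0, 75.0], 'table': [572.0, 328.0, 1.0]}
disc 3283 ((510.7408142089844, 167.91661071777344), 96.17169952392578) (array([512.12985747, 168.24675243]), np.float64(94.45725072709708))
hi [215 226   9  18 130] [575.6 165.6  84.8] [568. 152.  66.] [585. 172. 100.] [49. 42. 38.]
tab [227 206  26  13 274] [564.2  23.9  68.5] [535.   2.  55.] [594.  39.  77.]
```

Call:
carry_out --rows '[[[0.79, -0.99, 0], [0, 0, 0], 1], [[0.79, -0.99, 0], [0, 0, 0], 1], [[0.79, -0.99, 0], [0, 0, 0], 1], [[0.79, -0.99, 0], [0, 0, 0], 1], [[0.79, -0.99, 0], [0, 0, 0], 1], [[0.79, -0.99, 0], [0, 0, 0], 1], [[0.79, -0.99, 0], [0, 0, 0], 1], [[0.79, -0.99, 0], [0, 0, 0], 1]]' --force 20

```text
time: 0.77
ee_pos: [409.2, 372.4, 203.9]
eef_rot: [-3.141, -0.0, 2.798]
contact_force: [0.6, 0.5, -0.8]
opening: 85.3
grip_force: 0.0
```

Call:
carry_out --rows '[[[0.79, -0.99, 0], [0, 0, 0], 1], [[0.79, -0.99, 0], [0, 0, 0], 1], [[0.79, -0.99, 0], [0, 0, 0], 1], [[0.79, -0.99, 0], [0, 0, 0], 1], [[0.79, -0.99, 0], [0, 0, 0], 1], [[0.79, -0.99, 0], [0, 0, 0], 1], [[0.79, -0.99, 0], [0, 0, 0], 1], [[0, 0, 0], [0, 0, 0], 1]]'

```text
time: 1.43
ee_pos: [579.4, 155.1, 204.5]
eef_rot: [-3.137, 0.006, 2.784]
contact_force: [0.6, -1.5, 0.2]
opening: 85.5
grip_force: 0.0
```

Run:
```python
from rig import *
from h import *
o=get_obs(); print(o["time"],o["ee_pos"],o["eef_rot"],o["joints"],o["contact_force"])
d=get_image("wrist"); np.savez("w.npz",p=o["ee_pos"],r=o["eef_rot"],**d)
s=get_image("side"); 
cv2.imwrite("pics/w1.png",d["img"][:,:,::-1]); print(d["K"],d["T_tool_cam"])
```

```text
1.4333 [579.41874358 155.05275235 204.46111449] [-3.13667384  0.0058591   2.78372726] [-0.63702777  0.29630115  0.36315936  1.73928881 -0.10694746  1.12482664
  0.97060016] [ 0.55570581 -1.51477775  0.22848997]
[[312.21437562   0.         280.99619113]
 [  0.         312.21437562 209.28188127]
 [  0.           0.           1.        ]] [[-7.97537950e-05 -9.57167010e-01 -2.89536368e-01  7.33474836e+01]
 [ 9.99999983e-01 -2.78618203e-05 -1.83346150e-04  3.66708226e-01]
 [ 1.67425876e-04 -2.89536378e-01  9.57166996e-01 -1.69024557e+02]
 [ 0.00000000e+00  0.00000000e+00  0.00000000e+00  1.00000000e+00]]
```

View pics/w1.png

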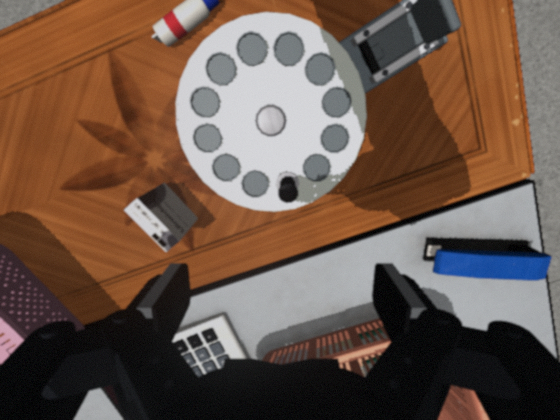

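The wrist view shows the disc centred near (271,112), the hub at (271,120), the handle top at (288,185), and the brake tab at (432,18) at upper right. The arm was still settling, so I hold for two rows and then measure.

Call:
carry_out --rows '[[[0, 0, 0], [0, 0, 0], 1], [[0, 0, 0], [0, 0, 0], 1]]'

```text
time: 1.7
ee_pos: [573.3, 168.7, 203.8]
eef_rot: [3.141, -0.002, 2.801]
contact_force: [0.3, 0.2, 0.2]
opening: 84.8
grip_force: 0.0
```

Run:
```python
from rig import *
from h import *
from scipy.spatial.transform import Rotation as Ro
o=get_obs(); print(o["time"],o["ee_pos"],o["eef_rot"],o["contact_force"])
d=get_image("wrist")
T=np.eye(4);T[:3,:3]=Ro.from_euler("xyz",o["eef_rot"]).as_matrix();T[:3,3]=o["ee_pos"];T=T@np.array(d["T_tool_cam"])
M=np.linalg.inv(T); d["rvec"]=cv2.Rodrigues(M[:3,:3])[0]; d["tvec"]=M[:3,3]
W=cloud(d); img=d["img"].astype(int)
r=np.hypot(W[...,0]-511,W[...,1]-169)
m=(r<130)&(W[...,2]>47)&(W[...,2]<60)&(img.min(-1)>100)
m=cv2.morphologyEx(m.astype(np.uint8),cv2.MORPH_OPEN,np.ones((3,3)))
k,l,s,cc=cv2.connectedComponentsWithStats(m); m=l==1+np.argmax(s[1:,4])
p=W[m][:,:2].astype(np.float32); print(cv2.minEnclosingCircle(p), circ(cv2.convexHull(p)[:,0].astype(float)))
def show(n,m):
    q=W[m]; print(n,len(q),q.mean(0).round(1),q.min(0).round(),q.max(0).round())
m=(r<90)&(W[...,2]>93)&(W[...,2]<106); show("handle top",m)
m=(r<90)&(W[...,2]>70)&(W[...,2]<106); show("handle",m)
m=(r>150)&(r<230)&(W[...,2]>75)&(W[...,2]<85)&(W[...,1]>300); show("tab top",m)
print(cv2.minAreaRect(W[m][:,:2].astype(np.float32)))
```

```text
1.7 [573.28070194 168.70016264 203.84032965] [ 3.14132041e+00 -1.68799167e-03  2.80111628e+00] [0.34211342 0.21893648 0.23637167]
((512.3953857421875, 167.97096252441406), 94.816650390625) (array([512.43758866, 168.05981272]), np.float64(94.34265829105985))
handle top 315 [576.6 161.8  97.2] [568. 152.  93.] [586. 171. 100.]
handle 376 [575.8 162.2  94.1] [568. 152.  71.] [586. 171. 100.]
tab top 637 [479.3 337.5  77.9] [460. 330.  75.] [499. 347.  81.]
((479.3078308105469, 338.3935241699219), (39.69150924682617, 11.385103225708008), 11.060774803161621)
```

Call:
carry_out --rows '[[[0.07, -0.11, -0.8], [0, 0, 0], 1], [[0, 0, -0.8], [0, 0, 0], 1], [[0, 0, -0.8], [0, 0, 0], 1], [[0, 0, -0.8], [0, 0, 0], 1], [[0, 0, -0.4], [0, 0, 0], 1], [[0, 0, -0.4], [0, 0, 0], 1], [[0, 0, -0.4], [0, 0, 0], 1], [[0, 0, -0.2], [0, 0, 0], 1]]'

```text
time: 2.42
ee_pos: [576.2, 163.8, 65.3]
eef_rot: [-3.141, -0.001, 2.799]
contact_force: [0.0, 0.4, 0.2]
opening: 85.6
grip_force: 0.0
```

Call:
carry_out --rows '[[[0, 0, 0], [0, 0, 0], 0.2], [[0, 0, 0], [0, 0, 0], -0.2], [[0, 0, 0], [0, 0, 0], -0.4], [[0, 0, 0], [0, 0, 0], -0.6], [[0, 0, 0], [0, 0, 0], -0.8], [[0, 0, 0], [0, 0, 0], -1], [[0, 0, 0], [0, 0, 0], -1], [[0, 0, 0], [0, 0, 0], -1]]' --force 25

```text
time: 3.08
ee_pos: [577.2, 163.3, 67.3]
eef_rot: [3.141, 0.001, 2.798]
contact_force: [-0.8, 0.9, 3.5]
opening: 16.0
grip_force: 24.4
```

Call:
carry_out --rows '[[[0, 0, 0], [0, 0, 0], -1], [[0, 0, 0], [0, 0, 0], -1]]'

```text
time: 3.25
ee_pos: [577.3, 163.3, 67.3]
eef_rot: [3.141, 0.001, 2.798]
contact_force: [-1.3, 0.7, 6.5]
opening: 15.9
grip_force: 24.5
```

Run:
```python
from h import *
R=65;a=-0.0764;pos=np.round(R*np.array([np.cos(a),np.sin(a)]),2)
seq=[(0.64,8)]+[(0.24,4)]*23
for da,n in seq:
    if n==8:
        out=[]
        for i in range(8):
            a+=da/8; s=np.round((R*np.array([np.cos(a),np.sin(a)])-pos)/30,2); pos=pos+30*s; out.append(s.tolist())
        print(round(a,2),out)
    else:
        a+=da; s=np.round((R*np.array([np.cos(a),np.sin(a)])-pos)/30/n,2); pos=pos+30*n*s
        print(round(a,2),s.tolist())
```

```text
0.56 [[0.01, 0.17], [-0.01, 0.18], [-0.02, 0.17], [-0.04, 0.17], [-0.05, 0.16], [-0.06, 0.17], [-0.07, 0.15], [-0.09, 0.15]]
0.8 [-0.08, 0.1]
1.04 [-0.11, 0.08]
1.28 [-0.11, 0.05]
1.52 [-0.13, 0.02]
1.76 [-0.13, -0.01]
2.0 [-0.12, -0.04]
2.24 [-0.12, -0.07]
2.48 [-0.09, -0.09]
2.72 [-0.06, -0.11]
2.96 [-0.04, -0.12]
3.2 [-0.01, -0.13]
3.44 [0.03, -0.13]
3.68 [0.05, -0.12]
3.92 [0.08, -0.1]
4.16 [0.1, -0.08]
4.4 [0.12, -0.05]
4.64 [0.13, -0.03]
4.88 [0.12, 0.01]
5.12 [0.13, 0.03]
5.36 [0.11, 0.07]
5.6 [0.09, 0.09]
5.84 [0.07, 0.11]
6.08 [0.04, 0.12]
```

Call:
carry_out --rows '[[[0.01, 0.17, 0.05], [0, 0, 0], -1], [[-0.01, 0.18, 0.02], [0, 0, 0], -1], [[-0.02, 0.17, 0], [0, 0, 0], -1], [[-0.04, 0.17, 0], [0, 0, 0], -1], [[-0.05, 0.16, 0], [0, 0, 0], -1], [[-0.06, 0.17, 0], [0, 0, 0], -1], [[-0.07, 0.15, 0], [0, 0, 0], -1], [[-0.09, 0.15, 0], [0, 0, 0], -1]]'

```text
time: 3.92
ee_pos: [566.2, 204.0, 67.8]
eef_rot: [3.141, -0.0, 2.799]
contact_force: [3.7, 2.1, -9.5]
opening: 15.6
grip_force: 24.5
```

Call:
carry_out --rows '[[[-0.08, 0.1, 0], [0, 0, 0], -1], [[-0.08, 0.1, 0], [0, 0, 0], -1], [[-0.08, 0.1, 0], [0, 0, 0], -1], [[-0.08, 0.1, 0], [0, 0, 0], -1]]'

```text
time: 4.25
ee_pos: [556.0, 216.0, 67.8]
eef_rot: [3.141, -0.001, 2.799]
contact_force: [2.7, 2.9, -10.2]
opening: 16.1
grip_force: 24.6
```

Call:
carry_out --rows '[[[-0.11, 0.08, 0], [0, 0, 0], -1], [[-0.11, 0.08, 0], [0, 0, 0], -1], [[-0.11, 0.08, 0], [0, 0, 0], -1], [[-0.11, 0.08, 0], [0, 0, 0], -1]]'

```text
time: 4.58
ee_pos: [542.4, 225.6, 67.8]
eef_rot: [-3.141, -0.002, 2.799]
contact_force: [2.6, 3.6, -11.2]
opening: 15.7
grip_force: 24.7
```

Call:
carry_out --rows '[[[-0.11, 0.05, 0], [0, 0, 0], -1], [[-0.11, 0.05, 0], [0, 0, 0], -1], [[-0.11, 0.05, 0], [0, 0, 0], -1], [[-0.11, 0.05, 0], [0, 0, 0], -1]]'

```text
time: 4.92
ee_pos: [529.1, 230.7, 67.8]
eef_rot: [-3.141, -0.002, 2.798]
contact_force: [1.5, 3.3, -11.4]
opening: 15.8
grip_force: 24.6
```

Call:
carry_out --rows '[[[-0.13, 0.02, -0.04], [0, 0, 0], -1], [[-0.13, 0.02, 0], [0, 0, 0], -1], [[-0.13, 0.02, 0], [0, 0, 0], -1], [[-0.13, 0.02, 0], [0, 0, 0], -1]]'

```text
time: 5.25
ee_pos: [514.8, 233.0, 67.7]
eef_rot: [3.141, -0.0, 2.798]
contact_force: [1.4, 4.4, -7.1]
opening: 15.6
grip_force: 25.0
```

Call:
carry_out --rows '[[[-0.13, -0.01, 0], [0, 0, 0], -1], [[-0.13, -0.01, 0], [0, 0, 0], -1], [[-0.13, -0.01, 0], [0, 0, 0], -1], [[-0.13, -0.01, 0], [0, 0, 0], -1]]'

```text
time: 5.58
ee_pos: [499.1, 231.6, 67.6]
eef_rot: [3.141, -0.0, 2.798]
contact_force: [0.4, 3.2, -5.6]
opening: 15.6
grip_force: 25.2
```

Call:
carry_out --rows '[[[-0.12, -0.04, 0], [0, 0, 0], -1], [[-0.12, -0.04, 0], [0, 0, 0], -1], [[-0.12, -0.04, 0], [0, 0, 0], -1], [[-0.12, -0.04, 0], [0, 0, 0], -1]]'

```text
time: 5.92
ee_pos: [484.7, 226.8, 67.6]
eef_rot: [3.142, -0.0, 2.798]
contact_force: [-0.5, 4.0, -5.0]
opening: 15.8
grip_force: 25.4
```

Call:
carry_out --rows '[[[-0.12, -0.07, 0], [0, 0, 0], -1], [[-0.12, -0.07, 0], [0, 0, 0], -1], [[-0.12, -0.07, 0], [0, 0, 0], -1], [[-0.12, -0.07, 0], [0, 0, 0], -1]]'

```text
time: 6.25
ee_pos: [470.4, 217.6, 67.5]
eef_rot: [-3.141, -0.0, 2.798]
contact_force: [-2.3, 2.4, -3.1]
opening: 15.7
grip_force: 25.5
```

Call:
carry_out --rows '[[[-0.09, -0.09, 0], [0, 0, 0], -1], [[-0.09, -0.09, 0], [0, 0, 0], -1], [[-0.09, -0.09, 0], [0, 0, 0], -1], [[-0.09, -0.09, 0], [0, 0, 0], -1]]'

```text
time: 6.58
ee_pos: [460.0, 206.6, 67.4]
eef_rot: [-3.141, 0.001, 2.797]
contact_force: [-1.8, 1.9, -1.3]
opening: 15.7
grip_force: 25.6
```

Call:
carry_out --rows '[[[-0.06, -0.11, 0], [0, 0, 0], -1], [[-0.06, -0.11, 0], [0, 0, 0], -1], [[-0.06, -0.11, 0], [0, 0, 0], -1], [[-0.06, -0.11, 0], [0, 0, 0], -1]]'

```text
time: 6.92
ee_pos: [452.7, 193.7, 67.4]
eef_rot: [-3.141, 0.0, 2.798]
contact_force: [-2.9, 2.2, 1.1]
opening: 15.5
grip_force: 25.7
```

Call:
carry_out --rows '[[[-0.04, -0.12, 0], [0, 0, 0], -1], [[-0.04, -0.12, 0], [0, 0, 0], -1], [[-0.04, -0.12, 0], [0, 0, 0], -1], [[-0.04, -0.12, 0], [0, 0, 0], -1]]'

```text
time: 7.25
ee_pos: [448.4, 179.2, 67.4]
eef_rot: [-3.142, 0.001, 2.798]
contact_force: [-1.7, -0.0, 0.9]
opening: 15.5
grip_force: 25.7
```

Call:
carry_out --rows '[[[-0.01, -0.13, 0], [0, 0, 0], -1], [[-0.01, -0.13, 0], [0, 0, 0], -1], [[-0.01, -0.13, 0], [0, 0, 0], -1], [[-0.01, -0.13, 0], [0, 0, 0], -1]]'

```text
time: 7.58
ee_pos: [447.5, 163.7, 67.4]
eef_rot: [3.141, 0.001, 2.797]
contact_force: [-0.3, 0.6, -1.0]
opening: 15.8
grip_force: 25.7
```

Call:
carry_out --rows '[[[0.03, -0.13, 0], [0, 0, 0], -1], [[0.03, -0.13, 0], [0, 0, 0], -1], [[0.03, -0.13, 0], [0, 0, 0], -1], [[0.03, -0.13, 0], [0, 0, 0], -1]]'

```text
time: 7.92
ee_pos: [450.6, 148.2, 67.3]
eef_rot: [-3.141, 0.0, 2.798]
contact_force: [-2.9, 0.0, 1.4]
opening: 15.5
grip_force: 25.8
```

Call:
carry_out --rows '[[[0.05, -0.12, 0], [0, 0, 0], -1], [[0.05, -0.12, 0], [0, 0, 0], -1], [[0.05, -0.12, 0], [0, 0, 0], -1], [[0.05, -0.12, 0], [0, 0, 0], -1]]'

```text
time: 8.25
ee_pos: [457.1, 134.0, 67.3]
eef_rot: [3.141, 0.001, 2.798]
contact_force: [-0.2, 0.8, 0.9]
opening: 15.8
grip_force: 25.8
```

Call:
carry_out --rows '[[[0.08, -0.1, 0], [0, 0, 0], -1], [[0.08, -0.1, 0], [0, 0, 0], -1], [[0.08, -0.1, 0], [0, 0, 0], -1], [[0.08, -0.1, 0], [0, 0, 0], -1]]'

```text
time: 8.58
ee_pos: [466.6, 122.1, 67.4]
eef_rot: [3.141, 0.001, 2.798]
contact_force: [-0.1, -0.7, 1.3]
opening: 15.8
grip_force: 25.8
```

Call:
carry_out --rows '[[[0.1, -0.08, 0], [0, 0, 0], -1], [[0.1, -0.08, 0], [0, 0, 0], -1], [[0.1, -0.08, 0], [0, 0, 0], -1], [[0.1, -0.08, 0], [0, 0, 0], -1]]'

```text
time: 8.92
ee_pos: [475.2, 114.9, 67.2]
eef_rot: [3.141, -0.007, 2.799]
contact_force: [-9.9, 5.3, 11.1]
opening: 15.6
grip_force: 26.6
```

Run:
```python
from h import *
R=65;a=4.1636;pos=R*np.array([np.cos(a),np.sin(a)])
for k in range(13):
    a+=.06; s=np.round((R*np.array([np.cos(a),np.sin(a)])-pos)/30/2,2); pos=pos+60*s; print(round(a,2),s.tolist())
```

```text
4.22 [0.06, -0.03]
4.28 [0.05, -0.03]
4.34 [0.06, -0.03]
4.4 [0.07, -0.02]
4.46 [0.06, -0.02]
4.52 [0.06, -0.01]
4.58 [0.07, -0.01]
4.64 [0.06, -0.01]
4.7 [0.07, 0.0]
4.76 [0.06, 0.0]
4.82 [0.07, 0.01]
4.88 [0.06, 0.01]
4.94 [0.06, 0.01]
```

Call:
carry_out --rows '[[[0.06, -0.04, 0], [0, 0, 0], -1], [[0.06, -0.04, 0], [0, 0, 0], -1]]' --force 50

```text
time: 9.08
ee_pos: [480.3, 111.7, 67.4]
eef_rot: [3.141, -0.003, 2.799]
contact_force: [-5.6, 2.0, 6.8]
opening: 14.0
grip_force: 48.7
```

Call:
carry_out --rows '[[[0.05, -0.03, 0], [0, 0, 0], -1], [[0.05, -0.03, 0], [0, 0, 0], -1]]'

```text
time: 9.25
ee_pos: [483.6, 110.0, 67.5]
eef_rot: [3.141, -0.003, 2.799]
contact_force: [-3.2, 0.6, 4.0]
opening: 14.5
grip_force: 48.7
```

Call:
carry_out --rows '[[[0.06, -0.03, 0], [0, 0, 0], -1], [[0.06, -0.03, 0], [0, 0, 0], -1]]'

```text
time: 9.42
ee_pos: [488.6, 107.6, 67.5]
eef_rot: [3.14, 0.0, 2.799]
contact_force: [-1.7, 2.3, 3.9]
opening: 14.3
grip_force: 48.8
```

Call:
carry_out --rows '[[[0.07, -0.02, 0], [0, 0, 0], -1], [[0.07, -0.02, 0], [0, 0, 0], -1]]'

```text
time: 9.58
ee_pos: [493.7, 105.9, 67.5]
eef_rot: [3.14, 0.002, 2.798]
contact_force: [0.4, 0.9, 2.0]
opening: 14.2
grip_force: 48.8
```

Call:
carry_out --rows '[[[0.06, -0.02, 0], [0, 0, 0], -1], [[0.06, -0.02, 0], [0, 0, 0], -1]]'

```text
time: 9.75
ee_pos: [498.3, 104.6, 67.6]
eef_rot: [3.14, 0.004, 2.798]
contact_force: [2.9, 1.6, -0.9]
opening: 13.5
grip_force: 48.9
```

Call:
carry_out --rows '[[[0.06, -0.01, 0], [0, 0, 0], -1], [[0.06, -0.01, 0], [0, 0, 0], -1]]'

```text
time: 9.92
ee_pos: [500.8, 104.1, 67.5]
eef_rot: [3.14, 0.002, 2.798]
contact_force: [2.4, 2.2, 0.8]
opening: 13.8
grip_force: 49.0
```

Call:
carry_out --rows '[[[0.07, -0.01, 0], [0, 0, 0], -1], [[0.07, -0.01, 0], [0, 0, 0], -1]]'

```text
time: 10.08
ee_pos: [503.5, 103.7, 67.4]
eef_rot: [3.141, -0.001, 2.798]
contact_force: [-0.2, 2.6, 3.4]
opening: 14.2
grip_force: 49.4
```

Run:
```python
from h import *
R=65;a=4.58;pos=R*np.array([np.cos(a),np.sin(a)])
for k in range(17):
    a-=.06; s=np.round((R*np.array([np.cos(a),np.sin(a)])-pos)/30/3/.005)*.005; pos=pos+90*s; print(round(a,2),s.round(3).tolist())
```

```text
4.52 [-0.045, 0.005]
4.46 [-0.04, 0.01]
4.4 [-0.04, 0.015]
4.34 [-0.04, 0.015]
4.28 [-0.04, 0.015]
4.22 [-0.04, 0.02]
4.16 [-0.04, 0.02]
4.1 [-0.035, 0.025]
4.04 [-0.035, 0.025]
3.98 [-0.035, 0.03]
3.92 [-0.03, 0.03]
3.86 [-0.03, 0.03]
3.8 [-0.025, 0.035]
3.74 [-0.025, 0.035]
3.68 [-0.025, 0.035]
3.62 [-0.02, 0.04]
3.56 [-0.02, 0.035]
```

Call:
carry_out --rows '[[[-0.045, 0.005, 0], [0, 0, 0], -1], [[-0.045, 0.005, 0], [0, 0, 0], -1], [[-0.045, 0.005, 0], [0, 0, 0], -1], [[-0.04, 0.01, 0], [0, 0, 0], -1], [[-0.04, 0.01, 0], [0, 0, 0], -1], [[-0.04, 0.01, 0], [0, 0, 0], -1]]'

```text
time: 10.58
ee_pos: [499.0, 104.4, 67.6]
eef_rot: [3.139, 0.006, 2.798]
contact_force: [5.9, 2.0, -2.7]
opening: 13.8
grip_force: 49.1
```

Call:
carry_out --rows '[[[-0.04, 0.015, 0], [0, 0, 0], -1], [[-0.04, 0.015, 0], [0, 0, 0], -1], [[-0.04, 0.015, 0], [0, 0, 0], -1]]'

```text
time: 10.83
ee_pos: [496.0, 105.2, 67.7]
eef_rot: [3.139, 0.008, 2.798]
contact_force: [8.8, 1.0, -5.7]
opening: 13.9
grip_force: 48.9
```

Call:
carry_out --rows '[[[-0.04, 0.015, 0], [0, 0, 0], -1], [[-0.04, 0.015, 0], [0, 0, 0], -1], [[-0.04, 0.015, 0], [0, 0, 0], -1]]'

```text
time: 11.08
ee_pos: [493.2, 106.0, 67.7]
eef_rot: [3.139, 0.009, 2.797]
contact_force: [5.3, 1.4, -3.5]
opening: 13.7
grip_force: 49.6
```

Call:
carry_out --rows '[[[-0.04, 0.015, 0], [0, 0, 0], -1], [[-0.04, 0.015, 0], [0, 0, 0], -1], [[-0.04, 0.015, 0], [0, 0, 0], -1]]'

```text
time: 11.33
ee_pos: [485.6, 108.8, 67.6]
eef_rot: [3.141, 0.001, 2.798]
contact_force: [1.5, 2.5, 0.9]
opening: 14.2
grip_force: 50.3
```

Call:
carry_out --rows '[[[-0.04, 0.02, 0], [0, 0, 0], -1], [[-0.04, 0.02, 0], [0, 0, 0], -1], [[-0.04, 0.02, 0], [0, 0, 0], -1]]'

```text
time: 11.58
ee_pos: [481.7, 110.7, 67.5]
eef_rot: [3.141, 0.0, 2.798]
contact_force: [1.9, 2.7, 3.8]
opening: 13.8
grip_force: 50.3
```

Call:
carry_out --rows '[[[-0.04, 0.02, 0], [0, 0, 0], -1], [[-0.04, 0.02, 0], [0, 0, 0], -1], [[-0.04, 0.02, 0], [0, 0, 0], -1]]'

```text
time: 11.83
ee_pos: [477.6, 113.0, 67.5]
eef_rot: [3.141, -0.001, 2.798]
contact_force: [0.5, 5.0, 5.6]
opening: 13.8
grip_force: 50.7
```

Call:
carry_out --rows '[[[-0.035, 0.025, 0], [0, 0, 0], -1], [[-0.035, 0.025, 0], [0, 0, 0], -1], [[-0.035, 0.025, 0], [0, 0, 0], -1]]'

```text
time: 12.08
ee_pos: [474.3, 115.3, 67.4]
eef_rot: [3.141, -0.001, 2.798]
contact_force: [0.6, 3.9, 5.6]
opening: 14.1
grip_force: 50.7
```

Call:
carry_out --rows '[[[-0.035, 0.025, 0], [0, 0, 0], -1], [[-0.035, 0.025, 0], [0, 0, 0], -1], [[-0.035, 0.025, 0], [0, 0, 0], -1]]'

```text
time: 12.33
ee_pos: [472.2, 116.8, 67.4]
eef_rot: [3.141, 0.001, 2.798]
contact_force: [2.6, 3.1, 3.0]
opening: 13.7
grip_force: 50.5
```

Call:
carry_out --rows '[[[-0.035, 0.03, 0], [0, 0, 0], -1], [[-0.035, 0.03, 0], [0, 0, 0], -1], [[-0.035, 0.03, 0], [0, 0, 0], -1]]'

```text
time: 12.58
ee_pos: [469.4, 119.0, 67.4]
eef_rot: [3.141, 0.002, 2.797]
contact_force: [2.8, 2.9, 3.3]
opening: 13.8
grip_force: 50.4
```

Call:
carry_out --rows '[[[-0.03, 0.03, 0], [0, 0, 0], -1], [[-0.03, 0.03, 0], [0, 0, 0], -1], [[-0.03, 0.03, 0], [0, 0, 0], -1]]'

```text
time: 12.83
ee_pos: [466.3, 121.9, 67.4]
eef_rot: [3.141, 0.001, 2.798]
contact_force: [2.5, 3.1, 4.5]
opening: 14.0
grip_force: 50.5
```

Call:
carry_out --rows '[[[-0.03, 0.03, 0], [0, 0, 0], -1], [[-0.03, 0.03, 0], [0, 0, 0], -1], [[-0.03, 0.03, 0], [0, 0, 0], -1]]'

```text
time: 13.08
ee_pos: [463.6, 124.8, 67.4]
eef_rot: [3.141, 0.001, 2.798]
contact_force: [4.4, 2.9, 3.0]
opening: 14.0
grip_force: 50.5
```

Call:
carry_out --rows '[[[-0.025, 0.035, 0], [0, 0, 0], -1], [[-0.025, 0.035, 0], [0, 0, 0], -1], [[-0.025, 0.035, 0], [0, 0, 0], -1]]'

```text
time: 13.33
ee_pos: [461.1, 127.8, 67.4]
eef_rot: [-3.141, 0.0, 2.798]
contact_force: [3.0, 1.5, 4.8]
opening: 13.8
grip_force: 50.6
```

Call:
carry_out --rows '[[[-0.025, 0.035, 0], [0, 0, 0], -1], [[-0.025, 0.035, 0], [0, 0, 0], -1], [[-0.025, 0.035, 0], [0, 0, 0], -1]]'

```text
time: 13.58
ee_pos: [458.8, 130.9, 67.4]
eef_rot: [-3.141, 0.0, 2.798]
contact_force: [2.4, 1.8, 4.9]
opening: 14.0
grip_force: 50.7
```

Call:
carry_out --rows '[[[-0.025, 0.035, 0], [0, 0, 0], -1], [[-0.025, 0.035, 0], [0, 0, 0], -1], [[-0.025, 0.035, 0], [0, 0, 0], -1]]'

```text
time: 13.83
ee_pos: [456.7, 134.1, 67.4]
eef_rot: [3.142, 0.0, 2.798]
contact_force: [3.4, 1.4, 4.9]
opening: 14.2
grip_force: 50.7
```

The forces differ between the two directions, so I check whether the post has slipped in the pads.

Run:
```python
from rig import *
from h import *
o=get_obs(); print(o["ee_pos"],o["contact_force"])
ims=[]
s=get_image("side");c=get_image("scene");w=get_image("wrist")
a=cv2.resize(s["img"][190:310,180:320],None,fx=2.85,fy=2.85)
b=cv2.resize(c["img"][180:300,150:290],None,fx=2.85,fy=2.85)
w2=cv2.resize(w["img"][150:420,:],None,fx=1,fy=1)
H=np.zeros((600,798,3),np.uint8);H[:a.shape[0],:399]=a[:,:399];H[:b.shape[0],399:]=b[:,:399];H[342:600,:560]=w2[:258]
cv2.imwrite("pics/c2.png",H[:,:,::-1])
```

```text
[456.66582341 134.13864763  67.37388607] [3.42762795 1.41236701 4.85060603]
```

View pics/c2.png

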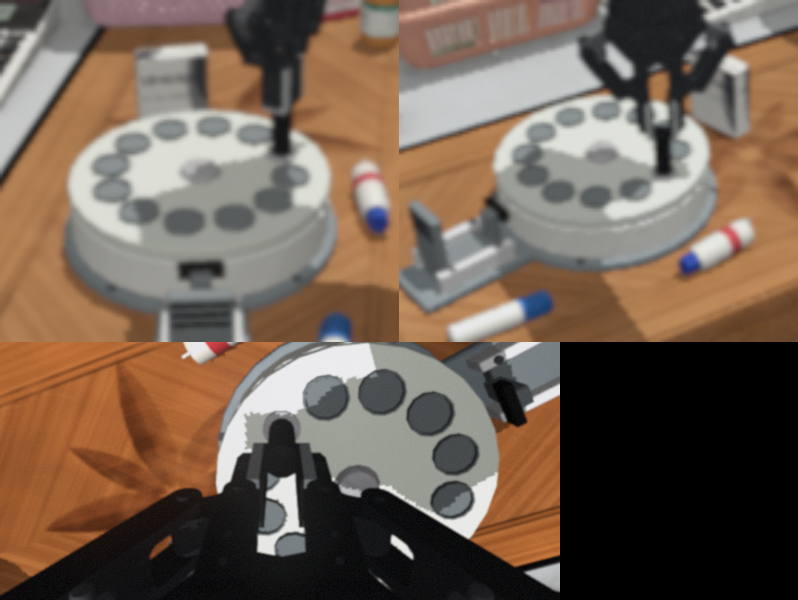

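The combined view shows the post still between the fingers (wrist part near (282,440)), and five wells clear in the wrist part at (327,397), (382,391), (430,412), (455,453) and (451,498). I use those wells to get the disc's true angle.

```bash
cat >> h.py <<'E'
from scipy.spatial.transform import Rotation as Ro
def wpts(px,o,d,z):
    T=np.eye(4);T[:3,:3]=Ro.from_euler("xyz",o["eef_rot"]).as_matrix();T[:3,3]=o["ee_pos"];T=T@np.array(d["T_tool_cam"])
    r=(np.linalg.inv(d["K"])@np.c_[px,np.ones(len(px))].T).T@T[:3,:3].T
    return T[:3,3]+r*((z-T[2,3])/r[:,2])[:,None]
E
python3 - <<'E'
from rig import *
from h import *
o=get_obs(); d=get_image("wrist"); np.savez("w2.npz",img=d["img"])
px=np.array([(327,205),(382,199),(430,220),(455,261),(451,306)],float)
P=wpts(px,o,d,56)[:,:2]; print(P.round(1).tolist(),circ(P))
a=np.unwrap(np.arctan2(P[:,1]-168.3,P[:,0]-512.5)); print(np.hypot(*(P-[512.5,168.3]).T),a,np.diff(a), (a-np.arctan2(134.1-168.3,456.7-512.5))/np.radians(30))
print(wpts(np.array([(282,233.)]),o,d,54))
E
```

```text
[[445.7, 168.0], [453.2, 200.1], [476.0, 224.3], [508.5, 233.6], [540.5, 225.0]] (array([508.83699954, 170.40862526]), np.float64(63.113329756855144))
[66.78343636 67.24095494 66.8701715  65.41135453 63.19866787] [-3.13702814 -3.63341843 -4.13482769 -4.65154104 -5.17056646] [-0.49639029 -0.50140926 -0.51671335 -0.51902542] [-1.04142465 -1.98946026 -2.94708141 -3.93393121 -4.92519674]
[[454.2842904  136.22092861  54.        ]]
```

Run:
```python
from h import *
R=65;a=3.75;pos=R*np.array([np.cos(a),np.sin(a)])
for k in range(16):
    n=8 if k==0 else 4
    a+=.16 if k==0 else .06; s=np.round((R*np.array([np.cos(a),np.sin(a)])-pos)/30/n/.005)*.005; pos=pos+30*n*s; print(round(a,2),s.round(3).tolist())
```

```text
3.91 [0.03, -0.035]
3.97 [0.02, -0.02]
4.03 [0.025, -0.02]
4.09 [0.025, -0.02]
4.15 [0.025, -0.02]
4.21 [0.03, -0.015]
4.27 [0.03, -0.015]
4.33 [0.025, -0.015]
4.39 [0.035, -0.01]
4.45 [0.03, -0.01]
4.51 [0.03, -0.005]
4.57 [0.035, -0.005]
4.63 [0.03, -0.005]
4.69 [0.03, -0.0]
4.75 [0.035, -0.0]
4.81 [0.03, 0.0]
```

Call:
carry_out --rows '[[[0.03, -0.035, 0], [0, 0, 0], -1], [[0.03, -0.035, 0], [0, 0, 0], -1], [[0.03, -0.035, 0], [0, 0, 0], -1], [[0.03, -0.035, 0], [0, 0, 0], -1], [[0.03, -0.035, 0], [0, 0, 0], -1], [[0.03, -0.035, 0], [0, 0, 0], -1], [[0.03, -0.035, 0], [0, 0, 0], -1], [[0.03, -0.035, 0], [0, 0, 0], -1]]'

```text
time: 14.7
ee_pos: [462.6, 126.1, 67.3]
eef_rot: [-3.141, -0.002, 2.798]
contact_force: [1.6, 2.0, 8.6]
opening: 14.1
grip_force: 51.0
```

Call:
carry_out --rows '[[[0.02, -0.02, 0], [0, 0, 0], -1], [[0.02, -0.02, 0], [0, 0, 0], -1], [[0.02, -0.02, 0], [0, 0, 0], -1], [[0.02, -0.02, 0], [0, 0, 0], -1]]'

```text
time: 15.03
ee_pos: [464.8, 123.6, 67.3]
eef_rot: [-3.141, -0.003, 2.798]
contact_force: [0.5, 2.5, 8.3]
opening: 14.0
grip_force: 51.1
```

Call:
carry_out --rows '[[[0.025, -0.02, 0], [0, 0, 0], -1], [[0.025, -0.02, 0], [0, 0, 0], -1], [[0.025, -0.02, 0], [0, 0, 0], -1], [[0.025, -0.02, 0], [0, 0, 0], -1]]'

```text
time: 15.37
ee_pos: [467.5, 121.0, 67.3]
eef_rot: [-3.14, -0.003, 2.798]
contact_force: [-0.4, 1.2, 9.5]
opening: 14.3
grip_force: 51.2
```

Call:
carry_out --rows '[[[0.025, -0.02, 0], [0, 0, 0], -1], [[0.025, -0.02, 0], [0, 0, 0], -1], [[0.025, -0.02, 0], [0, 0, 0], -1], [[0.025, -0.02, 0], [0, 0, 0], -1]]'

```text
time: 15.7
ee_pos: [470.3, 118.4, 67.3]
eef_rot: [-3.14, -0.004, 2.798]
contact_force: [0.1, 1.7, 10.0]
opening: 14.0
grip_force: 51.2
```

Call:
carry_out --rows '[[[0.025, -0.02, 0], [0, 0, 0], -1], [[0.025, -0.02, 0], [0, 0, 0], -1], [[0.025, -0.02, 0], [0, 0, 0], -1], [[0.025, -0.02, 0], [0, 0, 0], -1]]'

```text
time: 16.03
ee_pos: [472.0, 117.0, 67.2]
eef_rot: [-3.14, -0.007, 2.798]
contact_force: [-2.2, 2.3, 12.0]
opening: 14.1
grip_force: 51.5
```

Call:
carry_out --rows '[[[0.03, -0.015, 0], [0, 0, 0], -1], [[0.03, -0.015, 0], [0, 0, 0], -1], [[0.03, -0.015, 0], [0, 0, 0], -1], [[0.03, -0.015, 0], [0, 0, 0], -1]]'

```text
time: 16.37
ee_pos: [474.3, 115.3, 67.2]
eef_rot: [-3.139, -0.009, 2.799]
contact_force: [-5.7, 2.7, 15.0]
opening: 13.4
grip_force: 51.8
```

Call:
carry_out --rows '[[[0.03, -0.015, 0], [0, 0, 0], -1], [[0.03, -0.015, 0], [0, 0, 0], -1], [[0.03, -0.015, 0], [0, 0, 0], -1], [[0.03, -0.015, 0], [0, 0, 0], -1]]'

```text
time: 16.7
ee_pos: [475.6, 114.4, 67.1]
eef_rot: [-3.138, -0.014, 2.799]
contact_force: [-9.1, 4.1, 18.7]
opening: 13.8
grip_force: 52.4
```

Call:
carry_out --rows '[[[0.025, -0.015, 0], [0, 0, 0], -1], [[0.025, -0.015, 0], [0, 0, 0], -1], [[0.025, -0.015, 0], [0, 0, 0], -1], [[0.025, -0.015, 0], [0, 0, 0], -1]]'

```text
time: 17.03
ee_pos: [479.0, 112.4, 67.2]
eef_rot: [-3.138, -0.013, 2.8]
contact_force: [-5.3, 1.1, 15.4]
opening: 14.1
grip_force: 52.0
```

Call:
carry_out --rows '[[[0.035, -0.01, 0], [0, 0, 0], -1], [[0.035, -0.01, 0], [0, 0, 0], -1], [[0.035, -0.01, 0], [0, 0, 0], -1], [[0.035, -0.01, 0], [0, 0, 0], -1]]'

```text
time: 17.37
ee_pos: [484.7, 109.3, 67.2]
eef_rot: [-3.137, -0.01, 2.798]
contact_force: [-5.0, 0.7, 16.7]
opening: 14.2
grip_force: 52.1
```

Call:
carry_out --rows '[[[0.03, -0.01, 0], [0, 0, 0], -1], [[0.03, -0.01, 0], [0, 0, 0], -1], [[0.03, -0.01, 0], [0, 0, 0], -1], [[0.03, -0.01, 0], [0, 0, 0], -1]]'

```text
time: 17.7
ee_pos: [489.3, 107.5, 67.3]
eef_rot: [-3.137, -0.007, 2.798]
contact_force: [-2.0, -1.3, 11.6]
opening: 14.0
grip_force: 51.5
```

Call:
carry_out --rows '[[[0.03, -0.005, 0], [0, 0, 0], -1], [[0.03, -0.005, 0], [0, 0, 0], -1], [[0.03, -0.005, 0], [0, 0, 0], -1], [[0.03, -0.005, 0], [0, 0, 0], -1]]'

```text
time: 18.03
ee_pos: [495.3, 105.5, 67.4]
eef_rot: [-3.138, -0.002, 2.797]
contact_force: [2.1, -1.2, 9.6]
opening: 13.9
grip_force: 51.3
```

Call:
carry_out --rows '[[[0.035, -0.005, 0], [0, 0, 0], -1], [[0.035, -0.005, 0], [0, 0, 0], -1], [[0.035, -0.005, 0], [0, 0, 0], -1], [[0.035, -0.005, 0], [0, 0, 0], -1]]'

```text
time: 18.37
ee_pos: [500.1, 104.5, 67.3]
eef_rot: [-3.138, -0.001, 2.796]
contact_force: [1.5, -2.6, 8.2]
opening: 14.1
grip_force: 51.1
```

Call:
carry_out --rows '[[[0.03, -0.005, 0], [0, 0, 0], -1], [[0.03, -0.005, 0], [0, 0, 0], -1], [[0.03, -0.005, 0], [0, 0, 0], -1], [[0.03, -0.005, 0], [0, 0, 0], -1]]'

```text
time: 18.7
ee_pos: [502.7, 104.0, 67.3]
eef_rot: [-3.137, -0.003, 2.796]
contact_force: [-0.7, -2.3, 11.1]
opening: 14.0
grip_force: 51.4
```

Call:
carry_out --rows '[[[0.03, 0, 0.01], [0, 0, 0], -1], [[0.03, 0, 0.01], [0, 0, 0], -1], [[0.03, 0, 0.01], [0, 0, 0], -1], [[0.03, 0, 0], [0, 0, 0], -1], [[0.035, 0, 0], [0, 0, 0], -1], [[0.035, 0, 0], [0, 0, 0], -1], [[0.035, 0, 0], [0, 0, 0], -1], [[0.035, 0, 0], [0, 0, 0], -1]]'

```text
time: 19.37
ee_pos: [509.0, 103.4, 67.3]
eef_rot: [-3.135, -0.006, 2.796]
contact_force: [-1.6, -2.9, 8.7]
opening: 13.9
grip_force: 51.1
```

Call:
carry_out --rows '[[[-0.035, 0, 0], [0, 0, 0], -1], [[-0.035, 0, 0], [0, 0, 0], -1], [[-0.035, 0, 0], [0, 0, 0], -1], [[-0.035, 0, 0], [0, 0, 0], -1]]'

```text
time: 19.7
ee_pos: [505.4, 103.6, 67.3]
eef_rot: [-3.136, -0.004, 2.796]
contact_force: [0.3, -1.9, 6.9]
opening: 13.8
grip_force: 50.9
```

Call:
carry_out --rows '[[[-0.03, 0, 0], [0, 0, 0], -1], [[-0.03, 0, 0], [0, 0, 0], -1], [[-0.03, 0, 0], [0, 0, 0], -1], [[-0.03, 0, 0], [0, 0, 0], -1]]'

```text
time: 20.03
ee_pos: [502.4, 104.0, 67.4]
eef_rot: [-3.137, -0.003, 2.796]
contact_force: [2.5, -1.7, 5.1]
opening: 14.1
grip_force: 50.7
```

Call:
carry_out --rows '[[[-0.03, 0.005, 0], [0, 0, 0], -1], [[-0.03, 0.005, 0], [0, 0, 0], -1], [[-0.03, 0.005, 0], [0, 0, 0], -1], [[-0.03, 0.005, 0], [0, 0, 0], -1]]'

```text
time: 20.37
ee_pos: [500.2, 104.5, 67.5]
eef_rot: [-3.138, -0.0, 2.796]
contact_force: [3.3, -4.1, 2.0]
opening: 14.4
grip_force: 50.4
```

Call:
carry_out --rows '[[[-0.035, 0.005, 0], [0, 0, 0], -1], [[-0.035, 0.005, 0], [0, 0, 0], -1], [[-0.035, 0.005, 0], [0, 0, 0], -1], [[-0.035, 0.005, 0], [0, 0, 0], -1]]'

```text
time: 20.7
ee_pos: [498.5, 104.9, 67.6]
eef_rot: [-3.14, 0.005, 2.796]
contact_force: [9.3, -4.8, -3.9]
opening: 13.4
grip_force: 49.7
```

Call:
carry_out --rows '[[[-0.03, 0.005, 0], [0, 0, 0], -1], [[-0.03, 0.005, 0], [0, 0, 0], -1], [[-0.03, 0.005, 0], [0, 0, 0], -1], [[-0.03, 0.005, 0], [0, 0, 0], -1]]'

```text
time: 21.03
ee_pos: [494.0, 106.0, 67.6]
eef_rot: [-3.139, 0.002, 2.796]
contact_force: [5.9, -3.2, 0.6]
opening: 13.8
grip_force: 50.1
```

Call:
carry_out --rows '[[[-0.03, 0.01, 0], [0, 0, 0], -1], [[-0.03, 0.01, 0], [0, 0, 0], -1], [[-0.03, 0.01, 0], [0, 0, 0], -1], [[-0.03, 0.01, 0], [0, 0, 0], -1]]'

```text
time: 21.37
ee_pos: [488.7, 107.7, 67.5]
eef_rot: [-3.139, -0.001, 2.796]
contact_force: [1.1, -2.3, 4.8]
opening: 14.1
grip_force: 50.7
```

Call:
carry_out --rows '[[[-0.035, 0.01, 0], [0, 0, 0], -1], [[-0.035, 0.01, 0], [0, 0, 0], -1], [[-0.035, 0.01, 0], [0, 0, 0], -1], [[-0.035, 0.01, 0], [0, 0, 0], -1]]'

```text
time: 21.7
ee_pos: [482.8, 110.3, 67.5]
eef_rot: [-3.139, -0.004, 2.798]
contact_force: [0.2, -2.2, 4.6]
opening: 14.1
grip_force: 50.6
```

Call:
carry_out --rows '[[[-0.025, 0.015, 0], [0, 0, 0], -1], [[-0.025, 0.015, 0], [0, 0, 0], -1], [[-0.025, 0.015, 0], [0, 0, 0], -1], [[-0.025, 0.015, 0], [0, 0, 0], -1]]'

```text
time: 22.03
ee_pos: [478.9, 112.6, 67.4]
eef_rot: [-3.139, -0.006, 2.798]
contact_force: [-1.2, -0.9, 8.0]
opening: 14.1
grip_force: 50.9
```

Call:
carry_out --rows '[[[-0.03, 0.015, 0], [0, 0, 0], -1], [[-0.03, 0.015, 0], [0, 0, 0], -1], [[-0.03, 0.015, 0], [0, 0, 0], -1], [[-0.03, 0.015, 0], [0, 0, 0], -1]]'

```text
time: 22.37
ee_pos: [474.4, 115.4, 67.4]
eef_rot: [-3.139, -0.008, 2.799]
contact_force: [-2.8, 0.9, 7.1]
opening: 14.4
grip_force: 51.0
```

Call:
carry_out --rows '[[[-0.03, 0.015, 0], [0, 0, 0], -1], [[-0.03, 0.015, 0], [0, 0, 0], -1], [[-0.03, 0.015, 0], [0, 0, 0], -1], [[-0.03, 0.015, 0], [0, 0, 0], -1]]'

```text
time: 22.7
ee_pos: [471.9, 117.3, 67.4]
eef_rot: [-3.14, -0.006, 2.799]
contact_force: [-0.5, 0.3, 5.2]
opening: 14.3
grip_force: 50.7
```

Call:
carry_out --rows '[[[-0.025, 0.02, 0], [0, 0, 0], -1], [[-0.025, 0.02, 0], [0, 0, 0], -1], [[-0.025, 0.02, 0], [0, 0, 0], -1], [[-0.025, 0.02, 0], [0, 0, 0], -1]]'

```text
time: 23.03
ee_pos: [470.8, 118.3, 67.5]
eef_rot: [-3.14, -0.002, 2.798]
contact_force: [0.3, -1.7, 1.8]
opening: 13.7
grip_force: 50.3
```

Call:
carry_out --rows '[[[-0.025, 0.02, 0], [0, 0, 0], -1], [[-0.025, 0.02, 0], [0, 0, 0], -1], [[-0.025, 0.02, 0], [0, 0, 0], -1], [[-0.025, 0.02, 0], [0, 0, 0], -1]]'

```text
time: 23.37
ee_pos: [468.1, 120.6, 67.5]
eef_rot: [-3.14, -0.001, 2.798]
contact_force: [0.6, -1.3, -0.7]
opening: 14.0
grip_force: 50.0
```

Call:
carry_out --rows '[[[-0.025, 0.02, 0], [0, 0, 0], -1], [[-0.025, 0.02, 0], [0, 0, 0], -1], [[-0.025, 0.02, 0], [0, 0, 0], -1], [[-0.025, 0.02, 0], [0, 0, 0], -1]]'

```text
time: 23.7
ee_pos: [465.4, 123.3, 67.6]
eef_rot: [-3.141, -0.001, 2.798]
contact_force: [-0.1, -0.5, -4.5]
opening: 13.7
grip_force: 49.6
```

Call:
carry_out --rows '[[[0.055, -0.045, 0], [0, 0, 0], -1], [[0.055, -0.045, 0], [0, 0, 0], -1], [[0.055, -0.045, 0], [0, 0, 0], -1], [[0.055, -0.045, 0], [0, 0, 0], -1], [[0.055, -0.045, 0], [0, 0, 0], -1], [[0.055, -0.045, 0], [0, 0, 0], -1]]'

```text
time: 24.2
ee_pos: [473.7, 116.1, 67.6]
eef_rot: [-3.141, -0.005, 2.798]
contact_force: [-6.9, 3.0, 0.4]
opening: 14.1
grip_force: 50.0
```

Call:
carry_out --rows '[[[0.045, -0.025, 0], [0, 0, 0], -1], [[0.045, -0.025, 0], [0, 0, 0], -1], [[0.045, -0.025, 0], [0, 0, 0], -1], [[0.045, -0.025, 0], [0, 0, 0], -1], [[0.045, -0.025, 0], [0, 0, 0], -1], [[0.045, -0.025, 0], [0, 0, 0], -1], [[0.045, -0.025, 0], [0, 0, 0], -1], [[0.045, -0.025, 0], [0, 0, 0], -1]]'

```text
time: 24.87
ee_pos: [484.6, 109.6, 67.7]
eef_rot: [-3.14, -0.004, 2.799]
contact_force: [-2.7, -1.1, -4.5]
opening: 14.0
grip_force: 49.7
```

Call:
carry_out --rows '[[[0, 0, 0], [0, 0, 0], -1], [[0, 0, 0], [0, 0, 0], -1]]'

```text
time: 25.03
ee_pos: [487.1, 108.5, 67.8]
eef_rot: [-3.141, 0.001, 2.797]
contact_force: [-1.9, -1.9, -6.3]
opening: 13.8
grip_force: 49.3
```

Run:
```python
from rig import *
from h import *
o=get_obs(); print(o["ee_pos"],o["contact_force"]); d=get_image("wrist"); np.savez("w3.npz",p=o["ee_pos"],r=o["eef_rot"],**d)
cv2.imwrite("pics/w3.png",d["img"][:,:,::-1])
```

```text
[487.0849967  108.47870651  67.76807274] [-1.88956629 -1.87053089 -6.29991891]
```

View pics/w3.png

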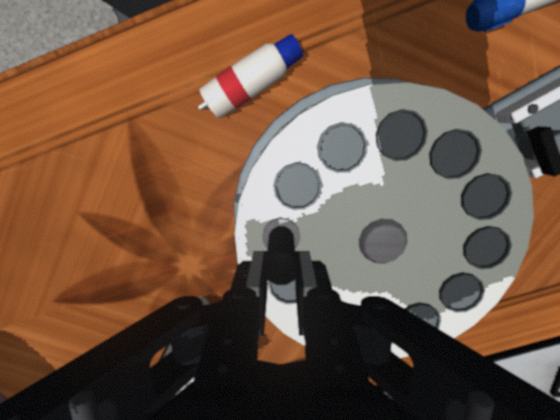

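The wrist view shows wells at (298,185), (342,147), (401,135), (455,154), (485,197), (487,247) and (461,292), the hub at (383,240), and the post held at (281,240).

Run:
```python
from h import *
d=dict(np.load("w3.npz")); o=dict(ee_pos=d["p"],eef_rot=d["r"])
P=wpts(np.array([(298,185),(342,147),(401,135),(455,154),(485,197),(487,247),(461,292.)]),o,d,56)[:,:2]
hub=wpts(np.array([(383,240.)]),o,d,58)[0,:2]
c,r=circ(P); print(c,r,hub)
for q in (c,hub):
    a=np.unwrap(np.arctan2(*(P-q).T[::-1])); e=a+np.radians(30)*np.arange(1,8); print((e%(2*np.pi)).round(3), (e%(2*np.pi)).mean())
```

```text
[511.17607913 168.15170666] 65.05961344248396 [508.90897148 167.79016376]
[4.301 4.309 4.311 4.308 4.307 4.314 4.311] 4.308830118801062
[4.318 4.307 4.292 4.277 4.272 4.285 4.295] 4.29221020397728
```

Both views agree: the disc stands at 4.31 rad in the world frame, against an estimated middle of 4.30. I release the handle and lift.

Call:
carry_out --rows '[[[0, 0, 0], [0, 0, 0], -0.5], [[0, 0, 0], [0, 0, 0], -0.2], [[0, 0, 0], [0, 0, 0], 0], [[0, 0, 0], [0, 0, 0], 0.2], [[0, 0, 0], [0, 0, 0], 0.2], [[0, 0, 0], [0, 0, 0], 0.2]]'

```text
time: 25.58
ee_pos: [487.7, 109.7, 68.8]
eef_rot: [3.14, 0.001, 2.798]
contact_force: [0.2, 0.0, -0.5]
opening: 51.6
grip_force: 0.0
```

Call:
carry_out --rows '[[[0, 0, 0.2], [0, 0, 0], 0.2], [[0, 0, 0.4], [0, 0, 0], 0.2], [[0, 0, 0.6], [0, 0, 0], 0.2], [[0, 0, 0.7], [0, 0, 0], 0.2], [[0, 0, 0.7], [0, 0, 0], 0.2], [[0, 0, 0.5], [0, 0, 0], 0.2], [[0, 0, 0.2], [0, 0, 0], 0.2], [[0, 0, 0], [0, 0, 0], 0.2]]'

```text
time: 26.25
ee_pos: [488.4, 109.8, 169.3]
eef_rot: [3.138, 0.003, 2.798]
contact_force: [-0.1, -0.7, -0.9]
opening: 51.1
grip_force: 0.0
```

Run:
```python
from rig import *
from h import *
o=get_obs(); print(o["ee_pos"],o["eef_rot"],o["contact_force"]); d=get_image("wrist"); np.savez("w4.npz",p=o["ee_pos"],r=o["eef_rot"],**d)
cv2.imwrite("pics/w4.png",d["img"][:,:,::-1])
```

```text
[488.40465855 109.84396218 169.25729061] [3.13835616 0.00314746 2.79779704] [-0.12784647 -0.71754823 -0.87683079]
```

View pics/w4.png

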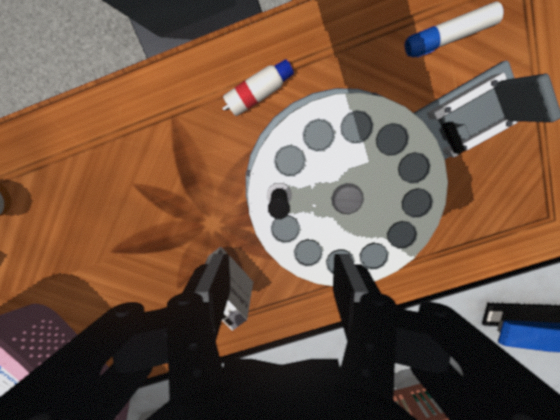

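The wrist view now shows all eleven wells ((290,160) round to (286,229)), the freed post at (279,200) and the tab at about (528,97). I check the angle and measure the tab.

Run:
```python
from h import *
d=dict(np.load("w4.npz")); o=dict(ee_pos=d["p"],eef_rot=d["r"])
P=wpts(np.array([(290,160),(319,134),(357,127),(392,139),(414,166),(417,202),(402,235),(373,255),(341,262),(309,252),(286,229.)]),o,d,56)[:,:2]
c,r=circ(P); a=np.unwrap(np.arctan2(*(P-c).T[::-1])); e=a+np.radians(30)*np.arange(1,12); print(c,r,(e%(2*np.pi)).round(3),(e%(2*np.pi)).mean())
T=np.eye(4);T[:3,:3]=Ro.from_euler("xyz",o["eef_rot"]).as_matrix();T[:3,3]=o["ee_pos"];T=T@d["T_tool_cam"]
M=np.linalg.inv(T); d["rvec"]=cv2.Rodrigues(M[:3,:3])[0]; d["tvec"]=M[:3,3]; W=cloud(d)
r=np.hypot(W[...,0]-c[0],W[...,1]-c[1]); m=(r>150)&(r<230)&(W[...,2]>74)&(W[...,2]<85)&(W[...,1]>290)
q=W[m][:,:2].astype(np.float32); b=cv2.minAreaRect(q); print(b); print("tab y in stand:",(np.array(b[0])-c)@[-.192,.981],(np.array(b[0])-c)@[.981,.192])
```

```text
[511.55088136 168.8669012 ] 65.24542403642059 [4.31  4.307 4.31  4.314 4.328 4.315 4.301 4.3   4.324 4.321 4.328] 4.314508567022262
((478.85699462890625, 337.94354248046875), (40.00962448120117, 10.873794555664062), 10.958372116088867)
tab y in stand: 172.14141135190695 0.39001224688737324
```

Call:
carry_out --rows '[[[-0.05, 0.5, 0], [0, 0, 0.107], -1], [[-0.05, 0.8, 0], [0, 0, 0.107], -1], [[-0.05, 0.8, 0], [0, 0, 0.107], -1], [[-0.05, 0.8, 0], [0, 0, 0.107], -1], [[-0.05, 0.8, 0], [0, 0, 0.107], -1], [[-0.05, 0.8, 0], [0, 0, 0], -1], [[-0.05, 0.8, 0], [0, 0, 0], -1], [[-0.05, 0.8, 0], [0, 0, 0], -1]]' --force 20

```text
time: 26.97
ee_pos: [473.4, 292.7, 165.1]
eef_rot: [-3.14, -0.003, -2.95]
contact_force: [-0.0, -0.2, 0.7]
opening: 0.1
grip_force: 0.0
```

Call:
carry_out --rows '[[[-0.05, 0.8, 0], [0, 0, 0], -1], [[-0.05, 0.8, 0], [0, 0, 0], -1], [[-0.05, 0.6, 0], [0, 0, 0], -1], [[-0.04, 0.4, 0], [0, 0, 0], -1], [[0, 0.2, 0], [0, 0, 0], -1], [[0, 0, 0], [0, 0, 0], -1], [[0, 0, 0], [0, 0, 0], -1], [[0, 0, 0], [0, 0, 0], -1]]'

```text
time: 27.63
ee_pos: [469.9, 374.2, 167.0]
eef_rot: [-3.14, -0.0, -2.953]
contact_force: [1.2, 0.5, -0.8]
opening: 0.3
grip_force: 0.0
```

Call:
carry_out --rows '[[[0, 0.1, -0.6], [0, 0, 0], -1], [[0, 0, -0.7], [0, 0, 0], -1], [[0, 0, -0.7], [0, 0, 0], -1], [[0, 0, -0.7], [0, 0, 0], -1], [[0, 0, -0.5], [0, 0, 0], -1], [[0, 0, -0.3], [0, 0, 0], -1], [[0, 0, -0.07], [0, 0, 0], -1], [[0, 0, 0], [0, 0, 0], -1]]'

```text
time: 28.3
ee_pos: [469.4, 378.2, 59.8]
eef_rot: [-3.141, -0.001, -2.952]
contact_force: [0.0, -0.4, 0.7]
opening: -0.1
grip_force: 0.0
```

Call:
carry_out --rows '[[[0.016, -0.08, 0], [0, 0, 0], -1], [[0.016, -0.08, 0], [0, 0, 0], -1], [[0.016, -0.08, 0], [0, 0, 0], -1], [[0.016, -0.08, 0], [0, 0, 0], -1]]'

```text
time: 28.63
ee_pos: [471.8, 369.8, 61.1]
eef_rot: [3.141, 0.002, -2.951]
contact_force: [0.4, 1.1, 0.1]
opening: 0.0
grip_force: 0.0
```

Run:
```python
from rig import *
from h import *
o=get_obs(); print(o["time"],o["ee_pos"],o["contact_force"])
s=get_image("side");c=get_image("scene")
a=cv2.resize(s["img"][220:350,180:320],None,fx=2.85,fy=2.85)
b=cv2.resize(c["img"][190:320,130:270],None,fx=2.85,fy=2.85)
cv2.imwrite("pics/b1.png",np.hstack([a,b])[:,:,::-1])
```

```text
28.6333 [471.80309177 369.79153723  61.11219214] [0.42648586 1.07960207 0.08582928]
```

View pics/b1.png

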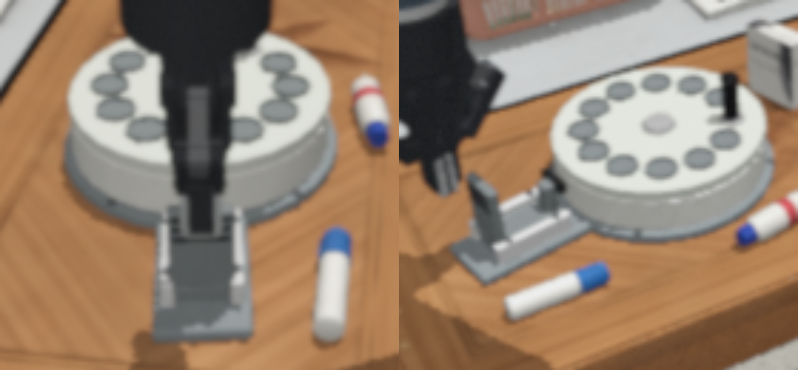

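The fingers stand just outside the tab (scene part, fingers at (445,180), tab at (485,205)), centred on it, and the disc is unmoved. I advance slowly.

Call:
carry_out --rows '[[[0.013, -0.065, 0], [0, 0, 0], -1], [[0.013, -0.065, 0], [0, 0, 0], -1], [[0.013, -0.065, 0], [0, 0, 0], -1], [[0.013, -0.065, 0], [0, 0, 0], -1]]'

```text
time: 29.07
ee_pos: [472.6, 361.7, 60.0]
eef_rot: [-3.142, -0.0, -2.95]
contact_force: [0.7, -1.1, 0.2]
opening: -0.1
grip_force: 0.0
```

Call:
carry_out --rows '[[[0.01, -0.05, 0], [0, 0, 0], -1], [[0.01, -0.05, 0], [0, 0, 0], -1], [[0.01, -0.05, 0], [0, 0, 0], -1], [[0.01, -0.05, 0], [0, 0, 0], -1]]'

```text
time: 29.4
ee_pos: [473.8, 355.8, 60.0]
eef_rot: [-3.142, -0.0, -2.95]
contact_force: [-0.5, 0.5, -0.2]
opening: -0.2
grip_force: 0.0
```

Call:
carry_out --rows '[[[0.01, -0.05, 0], [0, 0, 0], -1], [[0.01, -0.05, 0], [0, 0, 0], -1], [[0.01, -0.05, 0], [0, 0, 0], -1]]'

```text
time: 29.65
ee_pos: [474.7, 351.3, 60.1]
eef_rot: [-3.142, -0.0, -2.95]
contact_force: [-0.2, 0.4, -0.9]
opening: -0.0
grip_force: 0.0
```

Call:
carry_out --rows '[[[0.01, -0.05, 0], [0, 0, 0], -1], [[0.01, -0.05, 0], [0, 0, 0], -1]]'

```text
time: 29.82
ee_pos: [475.3, 348.3, 60.1]
eef_rot: [3.142, 0.0, -2.95]
contact_force: [1.0, -0.4, -0.5]
opening: 0.1
grip_force: 0.0
```

Call:
carry_out --rows '[[[0.01, -0.04, 0], [0, 0, 0], -1], [[0.01, -0.04, 0], [0, 0, 0], -1]]'

```text
time: 29.98
ee_pos: [476.0, 345.9, 60.1]
eef_rot: [-3.142, 0.0, -2.95]
contact_force: [0.7, 0.0, -0.1]
opening: 0.5
grip_force: 0.0
```

Call:
carry_out --rows '[[[0.01, -0.04, 0], [0, 0, 0], -1], [[0.01, -0.04, 0], [0, 0, 0], -1]]'

```text
time: 30.15
ee_pos: [476.5, 343.5, 60.1]
eef_rot: [3.142, 0.0, -2.95]
contact_force: [1.1, 0.2, 0.2]
opening: -0.0
grip_force: 0.0
```

Call:
carry_out --rows '[[[0.01, -0.04, 0], [0, 0, 0], -1], [[0.01, -0.04, 0], [0, 0, 0], -1]]'

```text
time: 30.32
ee_pos: [477.1, 341.1, 60.1]
eef_rot: [3.142, 0.0, -2.95]
contact_force: [0.5, -0.5, 0.1]
opening: -0.3
grip_force: 0.0
```

Call:
carry_out --rows '[[[0.008, -0.04, 0], [0, 0, 0], -1], [[0.008, -0.04, 0], [0, 0, 0], -1]]'

```text
time: 30.48
ee_pos: [477.6, 338.7, 60.1]
eef_rot: [-3.142, -0.0, -2.95]
contact_force: [0.6, 0.5, -0.0]
opening: -0.0
grip_force: 0.0
```

Call:
carry_out --rows '[[[0.008, -0.04, 0], [0, 0, 0], -1], [[0.008, -0.04, 0], [0, 0, 0], -1]]'

```text
time: 30.65
ee_pos: [478.1, 336.3, 60.1]
eef_rot: [-3.142, -0.0, -2.95]
contact_force: [-0.1, 0.3, 0.6]
opening: 0.2
grip_force: 0.0
```

Run:
```python
from rig import *
from h import *
s=get_image("side");c=get_image("scene")
a=cv2.resize(s["img"][220:350,180:320],None,fx=2.85,fy=2.85)
b=cv2.resize(c["img"][200:290,130:230],None,fx=3.99,fy=4.11)
cv2.imwrite("pics/b2.png",np.hstack([a[:369],b[:369]])[:,:,::-1])
W=cloud(c); m=(c["img"].max(-1)<60)&(np.hypot(W[...,0]-478,W[...,1]-336)<50)&(W[...,2]<100)&(W[...,2]>40)
print(W[m].min(0),W[m].max(0),m.sum())
```

```text
[459.94970079 341.177775    59.68357926] [485.22517247 346.94213992  99.5523921 ] 26
```

View pics/b2.png

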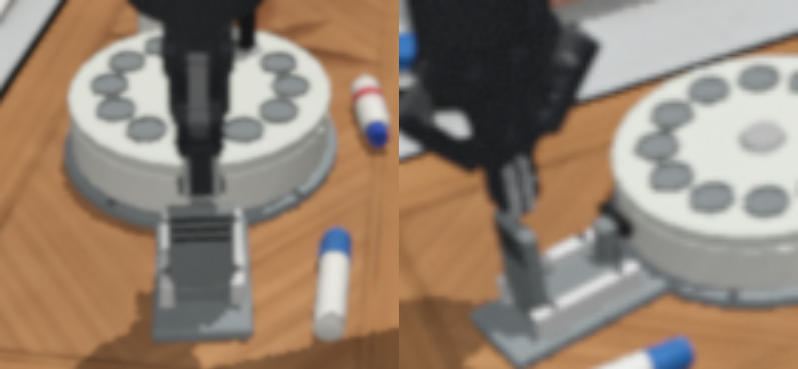

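Run:
```python
from rig import *
from h import *
o=get_obs();print(o["ee_pos"],o["opening"])
ys=np.array([-.192,.981]);xs=np.array([.981,.192]);c0=np.array([511.5,168.6])
for n in("side","scene"):
    d=get_image(n); W=cloud(d)
    pts=[o["ee_pos"]]+[np.r_[c0+ys*y,z] for y,z in((177,79),(167,79),(177,66))]
    p=cv2.projectPoints(np.array(pts),d["rvec"],d["tvec"],d["K"],None)[0][:,0]; print(n,"tcp,outer top,inner top,tabpt",p.round(1).tolist(), "cam",(-cv2.Rodrigues(d["rvec"])[0].T@d["tvec"]).round().tolist())
    s=(W[...,:2]-c0)@ys; t=(W[...,:2]-c0)@xs
    m=(abs(t)<30)&(s>140)&(s<215)&(W[...,2]>50)&(W[...,2]<125)
    for lo in range(50,125,10):
        k=m&(W[...,2]>=lo)&(W[...,2]<lo+10)
        if k.sum()>3: print(lo,k.sum(),"s",np.percentile(s[k],[5,50,95]).round(),"t",np.percentile(t[k],[5,50,95]).round(),d["img"][k].mean(0).round())
```

```text
[478.17642303 336.00357756  60.0315432 ] -0.10936014585736976
side tcp,outer top,inner top,tabpt [[250.4, 301.2], [249.9, 294.4], [249.8, 290.6], [250.0, 300.7]] cam [375.0, 833.0, 474.0]
50 106 s [175. 177. 178.] t [-16.   1.  19.] [87. 90. 90.]
60 122 s [176. 177. 179.] t [-16.   0.  18.] [68. 70. 71.]
70 168 s [170. 176. 179.] t [-17.   1.  18.] [88. 91. 91.]
80 22 s [172. 175. 177.] t [-9.  0. 16.] [107. 110. 108.]
90 44 s [175. 180. 183.] t [-10.   0.   9.] [83. 84. 84.]
100 75 s [175. 182. 184.] t [-10.  -1.  10.] [69. 70. 71.]
110 63 s [175. 181. 184.] t [-9. -1.  9.] [66. 67. 67.]
120 11 s [182. 183. 184.] t [-7. -1.  5.] [44. 46. 47.]
scene tcp,outer top,inner top,tabpt [[160.8, 259.2], [157.0, 253.8], [160.9, 252.0], [157.9, 258.2]] cam [-379.0, 524.0, 731.0]
50 29 s [171. 179. 180.] t [-21. -15.  12.] [85. 84. 81.]
60 39 s [173. 180. 181.] t [-21.  -8.  13.] [69. 65. 62.]
70 57 s [172. 177. 181.] t [-21.  -9.  16.] [97. 95. 93.]
80 8 s [169. 177. 179.] t [-13.  -9.  -4.] [106. 105. 103.]
90 32 s [161. 175. 185.] t [-13. -11.  -6.] [94. 91. 88.]
100 49 s [161. 175. 186.] t [-14. -10.   2.] [87. 82. 79.]
110 54 s [161. 178. 186.] t [-14.  -9.   1.] [75. 71. 70.]
120 20 s [167. 175. 186.] t [-14. -10.  -5.] [64. 64. 65.]
```

Depth shows the closed fingertips end near z≈85 while the reported TCP is 60, so they passed above the tab (no force, slide unmoved). I back off, then lower by about 25 mm outside the tab.

Call:
carry_out --rows '[[[0, 0, 0.2], [0, 0, 0], -1], [[-0.05, 0.25, 0], [0, 0, 0], -1], [[-0.05, 0.25, 0], [0, 0, 0], -1], [[-0.05, 0.25, 0], [0, 0, 0], -1], [[-0.05, 0.25, 0], [0, 0, 0], -1], [[-0.01, 0.05, 0], [0, 0, 0], -1], [[0, 0, 0], [0, 0, 0], -1], [[0, 0, 0], [0, 0, 0], -1]]'

```text
time: 31.52
ee_pos: [471.5, 368.1, 65.9]
eef_rot: [-3.141, -0.0, -2.95]
contact_force: [-0.7, -0.4, 0.3]
opening: -0.1
grip_force: 0.0
```

Call:
carry_out --rows '[[[0, 0, -0.2], [0, 0, 0], -1], [[0, 0, -0.2], [0, 0, 0], -1], [[0, 0, -0.2], [0, 0, 0], -1], [[0, 0, -0.2], [0, 0, 0], -1], [[0, 0, -0.1], [0, 0, 0], -1], [[0, 0, 0], [0, 0, 0], -1]]'

```text
time: 32.02
ee_pos: [470.9, 367.0, 37.6]
eef_rot: [-3.14, -0.002, -2.951]
contact_force: [-0.9, 0.1, -1.2]
opening: 0.3
grip_force: 0.0
```

```bash
cat > t.py <<'E'
from rig import *
from h import *
o=get_obs();print(o["time"],o["ee_pos"],o["contact_force"])
ys=np.array([-.192,.981]);xs=np.array([.981,.192]);c0=np.array([511.5,168.6])
print("tcp s,t",(o["ee_pos"][:2]-c0)@ys,(o["ee_pos"][:2]-c0)@xs)
for n in("side","scene"):
    d=get_image(n); W=cloud(d)
    s=(W[...,:2]-c0)@ys; t=(W[...,:2]-c0)@xs
    m=(abs(t)<30)&(s>140)&(s<235)&(W[...,2]>30)&(W[...,2]<110)
    for lo in range(30,110,10):
        k=m&(W[...,2]>=lo)&(W[...,2]<lo+10)
        if k.sum()>3: print(n,lo,k.sum(),"s",np.percentile(s[k],[5,50,95]).round(),"t",np.percentile(t[k],[5,50,95]).round())
E
python3 t.py
```

```text
32.0167 [470.86112475 366.98683211  37.5747585 ] [-0.90391927  0.08018936 -1.15474057]
tcp s,t 202.42014635293287 -1.776464857255796
side 30 97 s [175. 177. 178.] t [-18.   1.  18.]
side 40 46 s [175. 177. 178.] t [-18.  12.  20.]
side 50 44 s [175. 177. 178.] t [-18.  14.  20.]
side 60 71 s [175. 178. 208.] t [-18.   3.  20.]
side 70 103 s [172. 207. 215.] t [-18.   2.  19.]
side 80 71 s [207. 214. 216.] t [-11.  -0.   9.]
side 90 43 s [208. 214. 216.] t [-8. -2.  6.]
scene 30 32 s [171. 179. 181.] t [-21. -15.  11.]
scene 40 30 s [174. 179. 180.] t [-21.  -8.  15.]
scene 50 37 s [172. 179. 181.] t [-21. -16.  12.]
scene 60 47 s [172. 180. 210.] t [-20. -10.  13.]
scene 70 103 s [171. 180. 217.] t [-19.  -9.  13.]
scene 80 56 s [176. 206. 218.] t [-15. -10.   2.]
scene 90 49 s [193. 208. 218.] t [-14. -11.   0.]
scene 100 46 s [186. 203. 226.] t [-16. -12.  -5.]
```

Call:
carry_out --rows '[[[0.013, -0.065, -0.1], [0, 0, 0], -1], [[0.013, -0.065, -0.1], [0, 0, 0], -1], [[0.013, -0.065, 0], [0, 0, 0], -1], [[0.013, -0.065, 0], [0, 0, 0], -1]]'

```text
time: 32.45
ee_pos: [473.2, 359.6, 32.9]
eef_rot: [-3.141, -0.0, -2.95]
contact_force: [-0.2, -0.2, 0.1]
opening: -0.1
grip_force: 0.0
```

Call:
carry_out --rows '[[[0.01, -0.04, 0], [0, 0, 0], -1], [[0.008, -0.04, 0], [0, 0, 0], -1], [[0.008, -0.04, 0], [0, 0, 0], -1]]'

```text
time: 32.7
ee_pos: [474.2, 357.0, 33.3]
eef_rot: [3.141, 0.001, -2.951]
contact_force: [-0.1, 2.1, 0.0]
opening: 0.1
grip_force: 1.0
```

Call:
carry_out --rows '[[[0.008, -0.04, 0], [0, 0, 0], -1], [[0.008, -0.04, 0], [0, 0, 0], -1]]'

```text
time: 32.87
ee_pos: [474.3, 356.1, 33.4]
eef_rot: [3.139, 0.001, -2.949]
contact_force: [0.2, 3.8, -1.7]
opening: 0.1
grip_force: 1.5
```

Call:
carry_out --rows '[[[0.008, -0.04, 0], [0, 0, 0], -1], [[0.008, -0.04, 0], [0, 0, 0], -1]]'

```text
time: 33.03
ee_pos: [475.0, 352.9, 33.3]
eef_rot: [3.14, 0.001, -2.949]
contact_force: [0.0, 3.8, -0.7]
opening: -0.1
grip_force: 1.5
```

Call:
carry_out --rows '[[[0.008, -0.035, 0], [0, 0, 0], -1], [[0.007, -0.035, 0], [0, 0, 0], -1]]'

```text
time: 33.2
ee_pos: [475.5, 350.0, 33.3]
eef_rot: [3.141, 0.0, -2.95]
contact_force: [-0.4, 2.7, -0.6]
opening: 0.2
grip_force: 1.5
```

Call:
carry_out --rows '[[[0.007, -0.035, 0], [0, 0, 0], -1], [[0.007, -0.035, 0], [0, 0, 0], -1]]'

```text
time: 33.37
ee_pos: [476.0, 347.6, 33.3]
eef_rot: [3.141, 0.0, -2.95]
contact_force: [-0.5, 3.3, 0.2]
opening: -0.1
grip_force: 1.5
```

Call:
carry_out --rows '[[[0.007, -0.035, 0], [0, 0, 0], -1]]'

```text
time: 33.45
ee_pos: [476.2, 346.5, 33.2]
eef_rot: [3.141, 0.0, -2.95]
contact_force: [-0.6, 3.5, 0.5]
opening: -0.1
grip_force: 1.5
```

Call:
carry_out --rows '[[[0.007, -0.035, 0], [0, 0, 0], -1]]'

```text
time: 33.53
ee_pos: [476.4, 345.5, 33.3]
eef_rot: [3.141, 0.0, -2.95]
contact_force: [-1.1, 2.4, 0.9]
opening: -0.3
grip_force: 1.5
```

Call:
carry_out --rows '[[[0.006, -0.03, 0], [0, 0, 0], -1]]'

```text
time: 33.62
ee_pos: [476.5, 345.3, 33.3]
eef_rot: [3.14, 0.0, -2.95]
contact_force: [-1.4, 4.8, -1.4]
opening: -0.1
grip_force: 2.7
```

Call:
carry_out --rows '[[[0.006, -0.03, 0], [0, 0, 0], -1]]'

```text
time: 33.7
ee_pos: [476.5, 345.3, 33.3]
eef_rot: [3.139, 0.001, -2.95]
contact_force: [-1.1, 6.1, 0.5]
opening: 0.3
grip_force: 3.2
```

Call:
carry_out --rows '[[[0.006, -0.03, 0], [0, 0, 0], -1]]'

```text
time: 33.78
ee_pos: [476.5, 345.3, 33.4]
eef_rot: [3.138, 0.001, -2.949]
contact_force: [-0.1, 6.8, 0.1]
opening: -0.1
grip_force: 3.4
```

Call:
carry_out --rows '[[[0, 0, 0], [0, 0, 0], -1]]'

```text
time: 33.87
ee_pos: [476.5, 345.3, 33.3]
eef_rot: [3.138, 0.001, -2.949]
contact_force: [-1.2, 6.5, -0.5]
opening: 0.1
grip_force: 3.5
```

The slide stopped moving and the force rose from 3.5 to 6.7 N, so the shoe has met the disc. I back away and lift.

Call:
carry_out --rows '[[[-0.01, 0.05, 0], [0, 0, 0], -1], [[-0.02, 0.1, 0], [0, 0, 0], -1], [[-0.05, 0.25, 0], [0, 0, 0], -1], [[-0.06, 0.3, 0], [0, 0, 0], -1], [[-0.06, 0.3, 0], [0, 0, 0], -1], [[-0.04, 0.2, 0.2], [0, 0, 0], -1], [[0, 0, 0.5], [0, 0, 0], -1], [[0, 0, 0.7], [0, 0, 0], -1]]'

```text
time: 34.53
ee_pos: [467.4, 378.7, 73.7]
eef_rot: [-3.139, -0.004, -2.948]
contact_force: [0.2, 0.4, -0.5]
opening: 0.3
grip_force: 0.0
```

Call:
carry_out --rows '[[[0, 0, 0.8], [0, 0, 0], -1], [[0, 0, 0.8], [0, 0, 0], -1], [[0, 0.2, 0.8], [0, 0, 0], -1], [[0, 0.5, 0.6], [0, 0, 0], -1], [[0, 0.5, 0.3], [0, 0, 0], -1], [[0, 0.2, 0], [0, 0, 0], -1], [[0, 0, 0], [0, 0, 0], -1], [[0, 0, 0], [0, 0, 0], -1]]'

```text
time: 35.2
ee_pos: [468.7, 420.2, 172.8]
eef_rot: [-3.14, -0.002, -2.949]
contact_force: [-0.3, -0.6, -0.2]
opening: -0.1
grip_force: 0.0
```

Run:
```python
from rig import *
from h import *
o=get_obs();print(o["time"],o["ee_pos"],o["contact_force"])
ys=np.array([-.192,.981]);xs=np.array([.981,.192]);c0=np.array([511.5,168.6])
ims=[]
for n in("side","scene"):
    d=get_image(n); W=cloud(d); ims.append(d["img"])
    s=(W[...,:2]-c0)@ys; t=(W[...,:2]-c0)@xs
    k=(abs(t)<25)&(s>140)&(s<200)&(W[...,2]>50)&(W[...,2]<76); print(n,"tab outer s",np.percentile(s[k],[50,90]))
    k=(np.hypot(s,t)<90)&(W[...,2]>65)&(W[...,2]<102); q=W[k]; print("handle",k.sum(),np.median(q,0), "angle",(np.arctan2(np.median(q[:,1])-168.6,np.median(q[:,0])-511.5))%(2*np.pi))
a=cv2.resize(ims[0][190:340,180:330],(399,399));b=cv2.resize(ims[1][185:305,145:285],(399,342)); b=np.vstack([b,np.zeros((57,399,3),np.uint8)])
cv2.imwrite("pics/e.png",np.hstack([a,b])[:,:,::-1])
```

```text
35.2 [468.67507502 420.18052336 172.83762985] [-0.2901746  -0.57761683 -0.20991228]
side tab outer s [165.32279509 166.66942185]
handle 118 [487.66049459 113.06318454  85.18678634] angle 4.306919081532736
scene tab outer s [167.73496339 168.73091049]
handle 83 [481.49111421 111.20363998  86.16193441] angle 4.230639878475275
```

View pics/e.png

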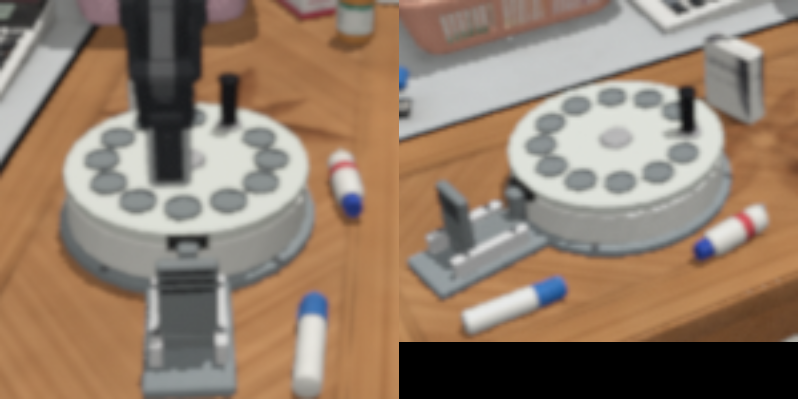

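The final view shows the brake shoe on the rim (tab face about 11 mm further in), the handle standing where it was left, and the tube, marker and carton undisturbed.

```bash
python3 -c "
from rig import *
print(job_done())"
```

```text
the job is handed in; nothing more can be done
None
```

I left the disc standing within about 0.01 rad of the estimated middle of the tight place, pushed the brake slide in until its shoe met the disc, and handed the job in at about 35 s with the arm clear and, in the final camera view, the things around it where they were.

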